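Draw the adjustable wrench out of a half-covered tray

TASK

In the half-covered tool tray an adjustable wrench lies beside a combination spanner, with its handle under the cover, and it is too long to lift straight out through the opening. Raise its head, draw it out diagonally from under the cover, and lift it until the whole wrench is a hand's breadth (about 10 cm) above the tray. The program finishes while holding: keep the wrench in the gripper, still and touching nothing else, and leave the spanner in the tray and the other things on the bench where they are.

Things in the scene. Friction and masses are not known exactly. Their poses are not given: they have to be found in the camera images.
- tray: Fixed grey sheet-steel tray, 250 x 164 x 52 mm, walls 2 mm, floor 3 mm. Origin: centre of its underside; x along its length, z up. A 2 mm cover (underside 50 mm up) closes x = -125 to +11 mm. Two ribs across the floor, at x = -35 and +80 mm, 8 mm wide, tops 13 mm up, carry both tools, which lie along x, heads towards +x, one at y about +37, the other -37 mm (either way round)
- tray_opening (a point): Centre of the tray's opening, level with the top edge (52 mm above the worktop); axes as the tray's. The opening is 112 mm along x (from the cover's edge to the end wall) and 160 mm along y, with walls 52 mm high round it
- wrench_grip (a point): Steel adjustable wrench, 187 mm long, jaw head 44 mm wide, 9 mm thick, 0.2 to 0.33 kg. This point: centre of its flat shank, half thickness, near its centre of mass, in the opening. Shank 18 mm wide (along the point's x), from 47 mm handlewards to 22 mm headwards of this point. -y towards the head (tip at 72 mm), +y towards the handle's end (at 116 mm), z up when lying
- wrench_head (a point): Point in the wrench's head, 4 mm from its tip, half thickness (68 mm from wrench_grip); axes as wrench_grip
- wrench_tail (a point): Point in the wrench's handle, 4 mm from its end, half thickness (112 mm from wrench_grip); under the cover at the start; axes as wrench_grip
- spanner_mid (a point): Slim steel combination spanner, 195 mm long, shank 10 mm wide and 6 mm thick, heads up to 27 mm wide; this point is the middle of its shank. y along its length. It stays in the tray
- block: Machined steel block, 40 x 60 x 28 mm, a bystander on the worktop behind the tray; origin: centre of its underside
- bearing: Ball bearing, 47 mm across, 14 mm high, a bystander on the worktop to the left of the tray; origin: centre of its underside
Not all that is in view belongs to the job. What is shaped like the part that bears wrench_grip but red is not meant.

How it is judged:
On the way:
1. the wrench lies diagonally in the opening: its head above the tray's top edge while its handle's end is still below it (z of wrench_head in the frame of tray above 0.057 m and z of wrench_tail in the frame of tray below 0.05 m and x of wrench_tail in the frame of tray below 0.123 m), for 0.1 s.
At the end, for the whole second after the job is handed in: Both wrench ends over 112 mm above the worktop (60 above the tray), gripped with over 1 N, slower than 30 mm/s, not touching the tray; spanner still in the tray (middle under 45 mm high, within 90 mm of the tray's centre); block and bearing moved under 30 mm (height (world z) of each of wrench_head, wrench_tail above 0.112 m and contact force between the fingers and wrench above 1 N and contact force between wrench and tray below 0.1 N and linear speed of wrench below 0.03 m/s and z of spanner_mid in the frame of tray between 0 and 0.045 m and horizontal distance between spanner_mid and tray below 0.09 m and distance of each of block, bearing from where it was at the start of the episode below 0.03 m); the arm keeps its last pose, push and grip.
It fails at once if the spanner is taken out of the tray (z of spanner_mid in the frame of tray above 0.07 m).
It fails at once if the block or the bearing is knocked away (distance of any of block, bearing from where it was at the start of the episode above 0.05 m).
It also fails if it takes over 32 s, if anything falls off the work surface, if the arm or the gripper's body presses on something with over 40 N, if the wrist force passes 120 N, or if a joint passes its speed limit or range.

ROBOT

A 6-joint arm with a two-finger parallel gripper is mounted at the origin on a cart in front of the work surface, level with it; the furniture and walls round the work are solid. World frame = base frame: x ahead of the robot, y to its left, z up, the work surface at z = 0. Lengths are in m, angles in rad, forces in N, time in s.
With the tool pointing down it reaches from about 0.25 to 0.725 m from the base axis. Payload 4 kg.
Tool frame: the origin (TCP) lies where the fingers leave the gripper's body, on its centre line; the fingertips stand 73 mm ahead of it and the grasp point (between the pads) lies 54 mm ahead of it (bot.tip_reach is the z of the fingertips in the tool frame, in m); z points along the fingers, x is the direction in which the jaws open and shut, and the axes are right-handed (so a half turn about z gives the same grasp; the last joint's range is limited). The gripper opens to 85 mm and grips with 20 to 120 N. Pads are 22 mm wide; open, the fingers measure 114 mm over their backs; the gripper's body (76 mm by 85 mm) begins 54 mm behind the grasp point. The pads swing forward as they close: fully open they stand 13 mm farther back than shut.
Start: joints at [1.216, 0.241, 0.005, 1.335, 0, 1.571], TCP at [0.174, 0.469, 0.304] pointing down, gripper open.
Joint ranges: [-2.72, 2.72], [-1.05, 1.87], [-1.09, 1.28], [-1.99, 2.15], [-1.42, 1.44], [-3.14, 3.14]. Speed limits (rad/s): [2.79, 2.79, 3.14, 3.14, 3.14, 3.14].

INTERFACE

Orientations are given as a unit quaternion [x, y, z, w].
In Python, from workcell import bot, vision, job_done gives the robot as it stands.
- The arm moves only by the tool drive_tool, never from a script. Its argument "steps" is one flat list of numbers, 7 for each row, row after row: the shift along the tool's x, y, z in m, then the turn, a rotation vector about the tool's x, y, z in degrees, then the closure, from -1 (fully open) to 1 (shut). A call has 1 to 8 rows; each row shifts and turns the commanded pose from where the row before left it, along the tool's axes as they then stand; what a row does not reach is not made up. A row lasts 1/12 s, in which the tool goes at most 41.7 mm and 7.16 degrees, less where a joint would pass 70% of its speed; a pose out of reach is approached as far as the arm can. A call is refused whole if a number of a shift passes 0.0417 or a number of a turn 7.16, either way. A call with a gripper value outside its range is refused whole. The fingers move at their own pace and stop on an object; the grip force is fixed at half the most. Time passes only in rows, so rows that do not move let the fingers close. It gives the time, the measured TCP pose, the force and the opening at its end, in the units of the state.
- bot.get_obs(): the state, without advancing time (a new reading comes with each control period).
- vision.camera(name): name is "side" or "top"; returns (picture, depth): 480x640x3 uint8, red, green, blue; 480x640 float32, m along the optical axis (not along the pixel's ray), 0 where there is no reading.
- vision.camera_model(name): a dict with "mtx" (3x3 intrinsics, pixels), "D" ([k1, k2, p1, p2, k3] as OpenCV has them; the pictures are not rectified), "rvec" (rotation vector, rad) and "tvec" (3), from world to camera coordinates, as OpenCV has them. Camera axes: x right, y down, z forward; pixel columns grow to the right and rows downward; lengths in m; the calibration is good to about 2 mm. A picture is of the moment at which its call begins. camera_model takes no time and is no camera call.
- job_done(): hands the job in, once; it reports no verdict.
The state is a dict: "clock": time; "joint_pos": joint angles; "joint_vel": joint speeds; "tau": joint torques, N m; "eef_pos": TCP position; "tool_rot": TCP orientation; "ft_force": force on the tool from outside, world axes, zero at the start; "ft_torque": the same for the moment, N m; "grip_width": finger opening in m.
Only numpy, scipy, OpenCV 4.12 (cv2) and the standard library are available. Lean on these libraries where they do the work, as an engineer would, in place of code of your own. Each camera call takes 0.05 s, during which the arm holds its last target.

## Working session

There is one attempt and no reset: what is moved stays moved. The work goes in short steps, Python scripts to look and compute and a tool call to move; the robot and the scene stay as the last step left them, time stands still between calls to the robot, and variables do not carry over. Pictures are saved under pics/ and viewed, and the job is handed in when it is done.

Besides the shell and the picture viewer there is one more tool, called by a JSON object that holds its "name" and its "arguments", one argument or row to a line. drive_tool: Moves the arm, as the interface text tells. Its arguments: {"type":"object","properties":{"steps":{"type":"array"}},"required":["steps"]}

```bash
mkdir -p pics; ls; cat > h.py <<'E'
import numpy as np,cv2
from workcell import bot,vision
def grab(n,tag):
    im,d=vision.camera(n); cv2.imwrite(f'pics/{tag}.png',im[:,:,::-1]); np.save(f'pics/{tag}.npy',d); return im,d
def w2p(n,P):
    m=vision.camera_model(n); return cv2.projectPoints(np.array(P,float).reshape(-1,3),np.array(m['rvec'],float),np.array(m['tvec'],float),np.array(m['mtx'],float),np.array(m['D'],float))[0].reshape(-1,2)
def ray(n,uv):
    m=vision.camera_model(n);R=cv2.Rodrigues(np.array(m['rvec'],float))[0];t=np.array(m['tvec'],float).reshape(3)
    q=cv2.undistortPoints(np.array(uv,float).reshape(-1,1,2),np.array(m['mtx'],float),np.array(m['D'],float)).reshape(-1,2)
    return R,t,np.c_[q,np.ones(len(q))]
def atz(n,uv,z):
    R,t,q=ray(n,uv); c=-R.T@t; d=q@R; s=(z-c[2])/d[:,2]; return c+d*s[:,None]
def atd(n,uv,d):
    R,t,q=ray(n,uv); return (q*np.array(d).reshape(-1,1)-t)@R
E
python3 - <<'E'
from h import *
grab('top','top0');grab('side','side0')
o=bot.get_obs();print(o)
for n in('top','side'):
    R,t,_=ray(n,[[320,240]]);print(n,-R.T@t,R)
E
```

```text
pics
{'clock': 0.1, 'joint_pos': array([1.21601661e+00, 2.41359046e-01, 3.89902347e-03, 1.33524611e+00,
       1.76624514e-05, 1.57078941e+00]), 'joint_vel': array([ 0.00141445, -0.00111843,  0.00243742,  0.00057546,  0.00049523,
       -0.0006555 ]), 'tau': array([ 8.14573752e-06, -3.73137474e+01,  2.53010416e+01,  1.08487453e-02,
        8.10980680e-06, -3.77627018e-06]), 'eef_pos': array([0.17353997, 0.46846311, 0.30310648]), 'tool_rot': array([ 8.20785025e-01,  5.71236405e-01, -7.88817827e-04,  5.38220893e-04]), 'ft_force': array([-0.37744984,  0.55754657, -0.14872719]), 'ft_torque': array([-0.04437488,  0.05805522,  0.01776114]), 'grip_width': 0.08583024399887823}
top [0.30649787 0.1185288  1.85460292] [[-0.00486562 -0.9999784   0.00441972]
 [-0.98475261  0.00402287 -0.1739141 ]
 [ 0.17389256 -0.00519853 -0.98475091]]
side [0.78785863 1.09313586 1.12007778] [[-0.98592589  0.16652434 -0.01482487]
 [ 0.13094881  0.71407301 -0.68771516]
 [-0.10393528 -0.67997749 -0.72582923]]
```

View pics/top0.png

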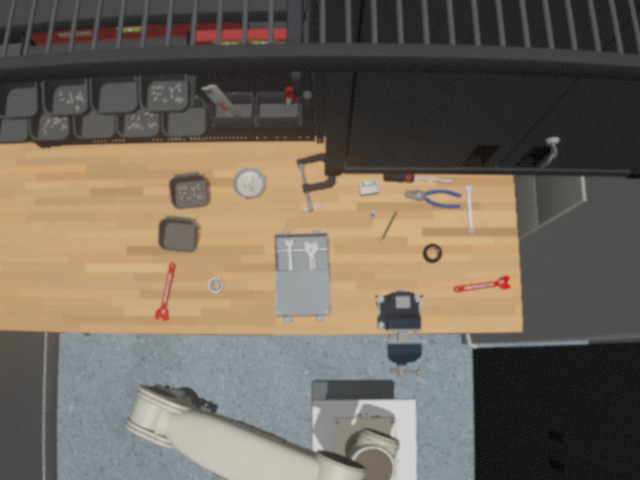

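View pics/side0.png

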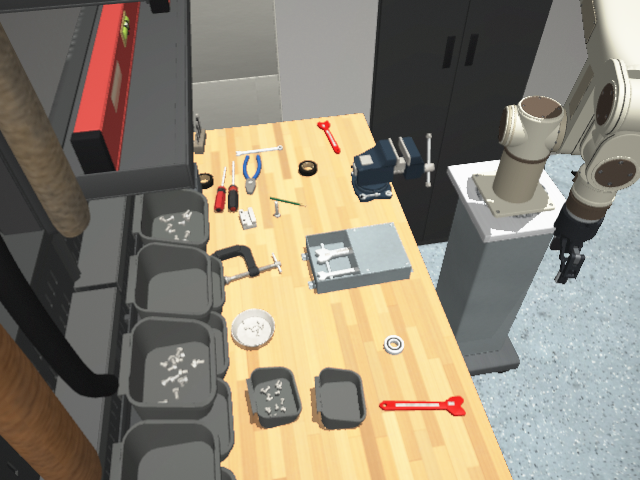

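```bash
python3 - <<'E'
import cv2,numpy as np
a=cv2.imread('pics/top0.png')[225:330,265:340]; a=cv2.resize(a,None,fx=5.5,fy=5.5,interpolation=cv2.INTER_CUBIC)
b=cv2.imread('pics/side0.png')[215:300,295:420]; b=cv2.resize(b,None,fx=6,fy=6,interpolation=cv2.INTER_CUBIC)
cv2.imwrite('pics/topz.png',a);cv2.imwrite('pics/sidez.png',b)
E
```

```text
(no output)
```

View pics/topz.png

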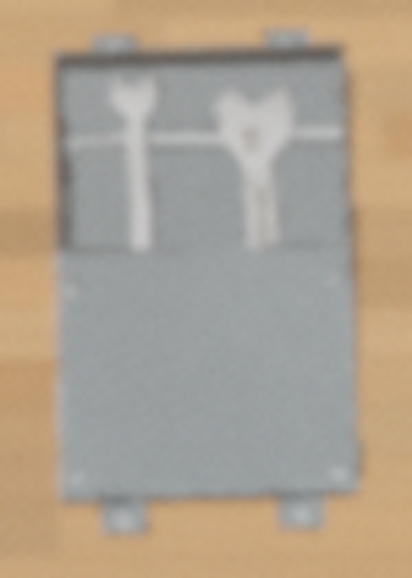

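View pics/sidez.png

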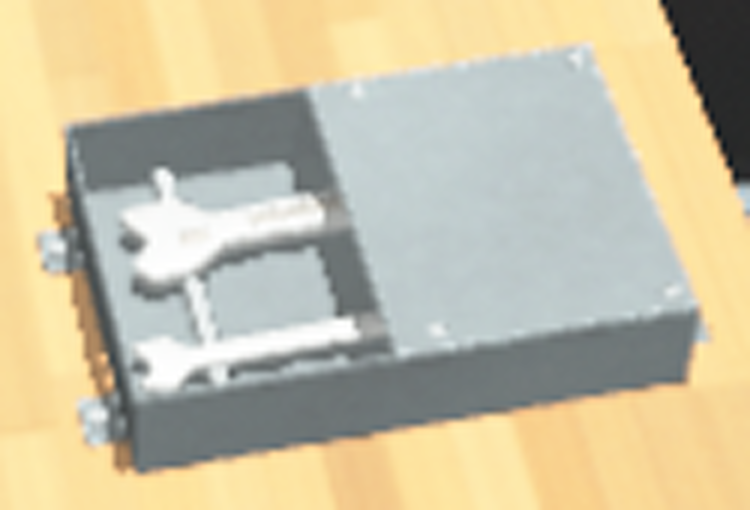

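```bash
python3 - <<'E'
from h import *
from scipy.optimize import least_squares
def T(p,off,s): return (np.array(p,float)+.5)/s-.5+np.array(off)
tc=T([(57,55),(342,50),(62,498),(355,492)],(265,225),5.5)
sc=T([(125,408),(68,128),(698,310),(590,45)],(295,215),6)
L=[(.125,.082,.052),(.125,-.082,.052),(-.125,.082,.052),(-.125,-.082,.052)]
L=np.array(L)
print(atz('top',tc,.052));print(atz('side',sc,.052))
def pose(p,X):
    c,s=np.cos(p[2]),np.sin(p[2]);X=np.array(X).reshape(-1,3);return np.c_[p[0]+c*X[:,0]-s*X[:,1],p[1]+s*X[:,0]+c*X[:,1],X[:,2]]
for sel in('t','s','ts'):
    def f(p):
        r=[]
        if 't' in sel:r.append((w2p('top',pose(p,L))-tc).ravel()*1.5)
        if 's' in sel:r.append((w2p('side',pose(p,L))-sc).ravel())
        return np.concatenate(r)
    r=least_squares(f,[.45,.12,0]);print(sel,r.x,np.round(r.fun,1))
p=r.x
# wrench points: head lobes tips, shank centre at cover edge, z 0.0175
h=.0175
wt=T([(228,92),(282,92),(252,135),(262,245),(245,245),(277,245)],(265,225),5.5)
ws=T([(125,215),(150,275),(200,235),(325,210)],(295,215),6)
c,s=np.cos(p[2]),np.sin(p[2])
def inv(X): d=X[:,:2]-p[:2];return np.c_[c*d[:,0]+s*d[:,1],-s*d[:,0]+c*d[:,1]]
for n,q in(('top',wt),('side',ws)):
    P=atz(n,q,.02);print(n,np.round(P,4),np.round(inv(P),4))
d=np.load('pics/top0.npy')
uv=np.array([(310,250),(312,262),(300,290),(330,250),(400,240),(290,255)])
print(atd('top',uv,[d[v,u] for u,v in uv]))
E
```

```text
[[0.65378908 0.27149297 0.052     ]
 [0.65595644 0.11186156 0.052     ]
 [0.40649835 0.26655528 0.052     ]
 [0.40934436 0.10587555 0.052     ]]
[[0.66008031 0.27505456 0.052     ]
 [0.65843308 0.1116136  0.052     ]
 [0.40734096 0.26653129 0.052     ]
 [0.41025871 0.10335396 0.052     ]]
t [0.53146856 0.18894851 0.02023086] [-1.  -0.5  1.1 -1.  -0.9  0.8  0.7  0.6]
s [0.53424502 0.18914079 0.02074088] [ 0.9 -0.6 -1.  -0.4  0.1  0.6 -0.1  0.3]
ts [0.53247527 0.18891507 0.02040855] [-0.9 -0.9  1.2 -1.5 -0.9  0.3  0.7  0.1  1.6 -0.7 -0.4 -0.5  0.8  0.5
  0.5  0.2]
top [[0.6381 0.1766 0.02  ]
 [0.638  0.1459 0.02  ]
 [0.6133 0.163  0.02  ]
 [0.5504 0.1574 0.02  ]
 [0.5504 0.1669 0.02  ]
 [0.5504 0.1489 0.02  ]] [[ 0.1054 -0.0144]
 [ 0.1046 -0.0451]
 [ 0.0803 -0.0276]
 [ 0.0173 -0.0319]
 [ 0.0175 -0.0223]
 [ 0.0171 -0.0404]]
side [[0.6374 0.1407 0.02  ]
 [0.6324 0.1781 0.02  ]
 [0.6058 0.1587 0.02  ]
 [0.5465 0.1541 0.02  ]] [[ 0.1039 -0.0504]
 [ 0.0996 -0.0128]
 [ 0.0727 -0.0317]
 [ 0.0133 -0.0351]]
[[ 6.10751525e-01  1.64297226e-01  1.88635023e-02]
 [ 5.72469589e-01  1.58009723e-01  2.19098212e-02]
 [ 4.82258733e-01  1.93719590e-01  5.41827551e-02]
 [ 6.13682140e-01  1.01735340e-01 -3.71313503e-04]
 [ 6.42065067e-01 -1.18505885e-01  1.49247490e-02]
 [ 5.96494176e-01  2.27126229e-01  1.06605180e-02]]
```

{"name": "drive_tool", "arguments": {
  "steps": [0,0,0,0,0,-5.5,0,0,0,0,0,0,-5.5,0,0,0,0,0,0,-5.5,0,0,0,0,0,0,-5.5,0,-0.024,0.03,0,0,0,0,0,-0.024,0.03,0,0,0,0,0,-0.024,0.03,0,0,0,0,0,-0.024,0.03,0,0,0,0,0]
}}

```text
clock: 0.77
eef_pos: [0.2971, 0.3753, 0.3035]
tool_rot: [0.696, 0.718, -0.0, 0.0]
ft_force: [0.6, 0.7, 0.1]
grip_width: 0.0426
```

{"name": "drive_tool", "arguments": {
  "steps": [-0.024,0.03,0,0,0,0,0,-0.024,0.03,0,0,0,0,0,-0.024,0.03,0,0,0,0,0,-0.024,0.03,0,0,0,0,0,-0.024,0.03,0,0,0,0,0,-0.024,0.03,0,0,0,0,0]
}}

```text
clock: 1.27
eef_pos: [0.4816, 0.2362, 0.3035]
tool_rot: [0.697, 0.717, -0.0, -0.0]
ft_force: [-0.2, 2.0, -0.8]
grip_width: 0.0428
```

```bash
cat >> h.py <<'E'
from scipy.spatial.transform import Rotation as Ro
def st():
    o=bot.get_obs();R=Ro.from_quat(o['tool_rot']).as_matrix()
    print('t',o['clock'],'p',o['eef_pos'].round(4),'w',round(o['grip_width'],4),'F',o['ft_force'].round(2),'q',o['joint_pos'].round(2));print(R.T.round(3)); return o,R
E
python3 - <<'E'
from h import *
st();print(bot.tip_reach)
E
```

```text
t 1.2667 p [0.4816 0.2362 0.3035] w 0.0428 F [-0.2   2.   -0.79] q [0.46 0.31 0.1  1.36 0.   0.43]
[[-0.029  1.    -0.   ]
 [ 1.     0.029 -0.001]
 [-0.001 -0.    -1.   ]]
0.0726
```

{"name": "drive_tool", "arguments": {
  "steps": [-0.0272,0.0277,0,0,0,0,0,-0.0272,0.0277,0,0,0,0,0,-0.0272,0.0277,0,0,0,0,0,0,0,0.035,0,0,0,0,0,0,0.035,0,0,0,0,0,0,0.035,0,0,0,0,0,0,0.035,0,0,0,0,0,0,0,0,0,0,0]
}}

```text
clock: 1.93
eef_pos: [0.5611, 0.1569, 0.1556]
tool_rot: [0.697, 0.717, -0.007, -0.004]
ft_force: [-2.7, -0.1, -1.5]
grip_width: 0.0427
```

```bash
cat > z.py <<'E'
from h import *
import sys
tag=sys.argv[1]; P=np.array(eval(sys.argv[2])); o,R=st()
g=o['eef_pos']+R[:,2]*.054
for n in ('side','top'):
    im,d=grab(n,n+tag); c=w2p(n,[P])[0].astype(int); h=55 if n=='side' else 40
    x0,y0=c[0]-h,c[1]-h; a=im[y0:y0+2*h,x0:x0+2*h,::-1]; cv2.imwrite(f'pics/{n}{tag}z.png',cv2.resize(a,None,fx=550/(2*h),fy=550/(2*h),interpolation=cv2.INTER_CUBIC)); print(n,'off',x0,y0,'s',550/(2*h),'grasp pt zoom',((w2p(n,[g])[0]-[x0,y0])*550/(2*h)).round())
E
python3 z.py a '[.57,.16,.06]'
```

```text
t 1.9333 p [0.5611 0.1569 0.1556] w 0.0427 F [-2.71 -0.09 -1.46] q [0.27 0.51 0.01 1.08 0.   0.24]
[[-0.029  1.    -0.004]
 [ 0.999  0.029 -0.015]
 [-0.015 -0.004 -1.   ]]
side off 286 187 s 5.0 grasp pt zoom [295. 218.]
top off 271 221 s 6.875 grasp pt zoom [281. 283.]
```

View pics/sideaz.png

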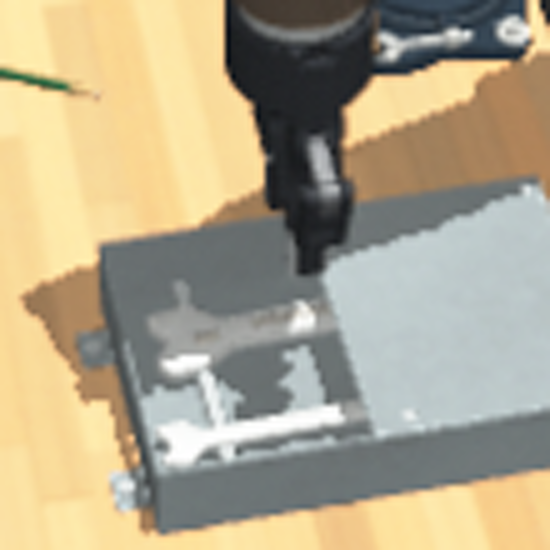

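View pics/topaz.png

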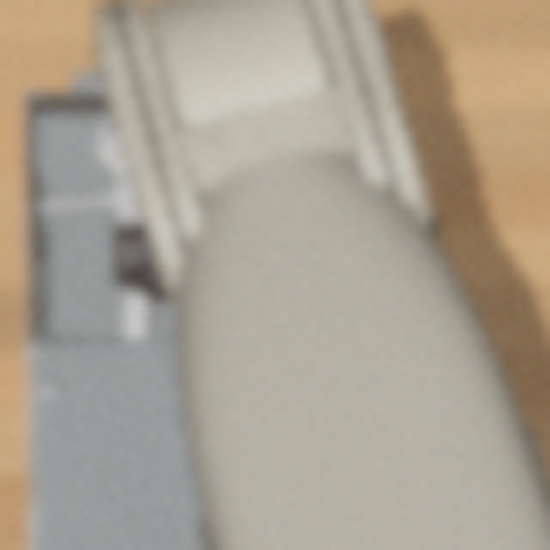

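```bash
python3 - <<'E'
from h import *
o,R=st()
for x in(.56,.568,.573):print(((w2p('side',[[x,.1568,.0175]])[0]-[286,187])*5).round())
E
```

```text
t 2.0333 p [0.5649 0.1583 0.1627] w 0.0426 F [-0.33  1.55 -0.37] q [0.27 0.51 0.02 1.09 0.   0.24]
[[-0.029  1.    -0.001]
 [ 1.     0.029 -0.004]
 [-0.004 -0.001 -1.   ]]
[291. 323.]
[276. 325.]
[268. 326.]
```

{"name": "drive_tool", "arguments": {
  "steps": [-0.001,0.004,0.02,0,0,0,0,-0.001,0.004,0.02,0,0,0,0,0,0,0.02,0,0,0,0,0,0,0.015,0,0,0,0,0,0,0.01,0,0,0,0,0,0,0,0,0,0,0,0,0,0,0,0,0,0]
}}

```text
clock: 2.62
eef_pos: [0.5752, 0.1572, 0.0806]
tool_rot: [0.697, 0.717, 0.001, 0.001]
ft_force: [0.5, 0.6, 0.2]
grip_width: 0.0429
```

```bash
python3 z.py b '[.57,.16,.06]'
```

```text
t 2.6167 p [0.5752 0.1572 0.0806] w 0.0429 F [0.55 0.61 0.18] q [ 0.27  0.61 -0.05  0.91 -0.    0.24]
[[-0.029  1.     0.001]
 [ 1.     0.029  0.002]
 [ 0.002  0.001 -1.   ]]
side off 286 187 s 5.0 grasp pt zoom [264. 316.]
top off 271 221 s 6.875 grasp pt zoom [283. 274.]
```

View pics/sidebz.png

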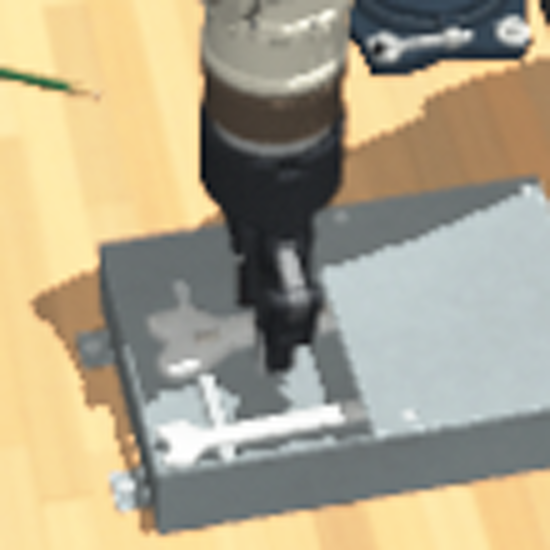

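{"name": "drive_tool", "arguments": {
  "steps": [0,0,0.003,0,0,0,0,0,0,0,0,0,0,0.5,0,0,0,0,0,0,1,0,0,0,0,0,0,1,0,0,0,0,0,0,1,0,0,0,0,0,0,1]
}}

```text
clock: 3.22
eef_pos: [0.5748, 0.1572, 0.0773]
tool_rot: [0.697, 0.717, 0.001, 0.0]
ft_force: [-0.5, 0.5, 5.8]
grip_width: 0.0168
```

{"name": "drive_tool", "arguments": {
  "steps": [0,0,0,0,0,0,1,0,0,0,0,0,0,1]
}}

```text
clock: 3.38
eef_pos: [0.5748, 0.1572, 0.0773]
tool_rot: [0.697, 0.717, 0.001, 0.0]
ft_force: [-1.0, 0.3, 5.8]
grip_width: 0.0166
```

```bash
python3 - <<'E'
import numpy as np
L=.06;a=.122
def tcp(th,tx,tz): return np.array([tx+a*np.cos(th)-L*np.sin(th), tz+a*np.sin(th)+L*np.cos(th)])
def rows(A,B,n):
    (t0,x0,z0),(t1,x1,z1)=A,B;out=[]
    for i in range(n):
        f=lambda k:[u+(v-u)*k/n for u,v in zip((np.radians(t0),x0,z0),(np.radians(t1),x1,z1))]
        p,q=f(i),f(i+1);d=tcp(*q)-tcp(*p);th=p[0]
        y=np.array([np.cos(th),np.sin(th)]);z=np.array([np.sin(th),-np.cos(th)])
        out.append((round(d@y,4),round(d@z,4),round((t0-t1)/n,2)))
    return out
x=-.122
for r in rows((0,x,.0175),(15,x,.014),8):print(r)
print()
# draw out: tail moves to x+.1, theta 15->25
for r in rows((15,x,.014),(24,x+.1,.05),16):print(r)
# clearance at cover edge (.544-.575=-.031) and wall (.656-.575=.081)
for k in np.linspace(0,1,9):
    th=np.radians(15+9*k);tx=x+.1*k;tz=.014+.036*k
    print(round(k,2),'edge gap',round(.050-(tz+(-.031-tx)*np.tan(th)+.0045/np.cos(th)),4) if tx<-.031 else '', 'wall gap',round(tz+(.081-tx)*np.tan(th)-.0045/np.cos(th)-.052,4),'head',tz+.188*np.sin(th))
E
```

```text
(np.float64(-0.002), np.float64(-0.0035), -1.88)
(np.float64(-0.002), np.float64(-0.0035), -1.88)
(np.float64(-0.0021), np.float64(-0.0035), -1.88)
(np.float64(-0.0021), np.float64(-0.0035), -1.88)
(np.float64(-0.0021), np.float64(-0.0035), -1.88)
(np.float64(-0.0021), np.float64(-0.0035), -1.88)
(np.float64(-0.0021), np.float64(-0.0035), -1.88)
(np.float64(-0.0021), np.float64(-0.0035), -1.88)

(np.float64(0.006), np.float64(-0.0018), -0.56)
(np.float64(0.006), np.float64(-0.0017), -0.56)
(np.float64(0.006), np.float64(-0.0016), -0.56)
(np.float64(0.006), np.float64(-0.0016), -0.56)
(np.float64(0.006), np.float64(-0.0015), -0.56)
(np.float64(0.006), np.float64(-0.0014), -0.56)
(np.float64(0.006), np.float64(-0.0014), -0.56)
(np.float64(0.006), np.float64(-0.0013), -0.56)
(np.float64(0.006), np.float64(-0.0012), -0.56)
(np.float64(0.006), np.float64(-0.0012), -0.56)
(np.float64(0.006), np.float64(-0.0011), -0.56)
(np.float64(0.006), np.float64(-0.001), -0.56)
(np.float64(0.006), np.float64(-0.001), -0.56)
(np.float64(0.006), np.float64(-0.0009), -0.56)
(np.float64(0.006), np.float64(-0.0008), -0.56)
(np.float64(0.006), np.float64(-0.0008), -0.56)
0.0 edge gap 0.007 wall gap 0.0117 head 0.0626579804792739
0.12 edge gap 0.0041 wall gap 0.0169 head 0.07071396302568293
0.25 edge gap 0.0018 wall gap 0.0216 head 0.07874981609540734
0.38 edge gap -0.0 wall gap 0.0257 head 0.08676417654978069
0.5 edge gap -0.0013 wall gap 0.0294 head 0.09475568953594893
0.62 edge gap -0.002 wall gap 0.0326 head 0.1027230090091919
0.75 edge gap -0.0022 wall gap 0.0352 head 0.1106647982518492
0.88 edge gap -0.0019 wall gap 0.0373 head 0.11857973038865037
1.0 edge gap  wall gap 0.0389 head 0.12646648889825043
```

{"name": "drive_tool", "arguments": {
  "steps": [0,-0.002,-0.0035,-1.88,0,0,1,0,-0.002,-0.0035,-1.88,0,0,1,0,-0.0021,-0.0035,-1.88,0,0,1,0,-0.0021,-0.0035,-1.88,0,0,1,0,-0.0021,-0.0035,-1.88,0,0,1,0,-0.0021,-0.0035,-1.88,0,0,1,0,-0.0021,-0.0035,-1.88,0,0,1,0,-0.0021,-0.0035,-1.88,0,0,1]
}}

```text
clock: 4.05
eef_pos: [0.5532, 0.1559, 0.1009]
tool_rot: [0.691, 0.711, 0.093, 0.091]
ft_force: [-0.5, 0.1, -2.9]
grip_width: 0.0168
```

{"name": "drive_tool", "arguments": {
  "steps": [0,0,0,0,0,0,1,0,0,0,0,0,0,1]
}}

```text
clock: 4.22
eef_pos: [0.5531, 0.156, 0.101]
tool_rot: [0.691, 0.711, 0.093, 0.09]
ft_force: [0.7, -0.1, -3.3]
grip_width: 0.0167
```

```bash
python3 z.py c '[.57,.16,.06]'
```

```text
t 4.2167 p [0.5531 0.156  0.101 ] w 0.0167 F [ 0.72 -0.13 -3.26] q [ 0.3   0.43 -0.34  0.55 -0.07  0.26]
[[-0.029  1.    -0.001]
 [ 0.966  0.029  0.257]
 [ 0.256  0.007 -0.967]]
side off 286 187 s 5.0 grasp pt zoom [279. 286.]
top off 271 221 s 6.875 grasp pt zoom [284. 285.]
```

View pics/sidecz.png

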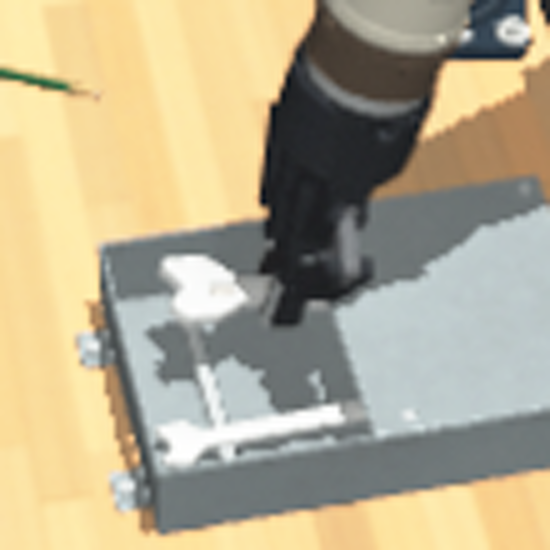

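{"name": "drive_tool", "arguments": {
  "steps": [0,0.003,-0.002,0,0,0,1,0,0.005,-0.002,0,0,0,1,0,0.008,0,0,0,0,1,0,0.01,0,0,0,0,1,0,0.01,0,0,0,0,1,0,0.01,0,0,0,0,1,0,0.01,0,0,0,0,1,0,0,0,0,0,0,1]
}}

```text
clock: 4.98
eef_pos: [0.611, 0.158, 0.1217]
tool_rot: [0.691, 0.711, 0.096, 0.093]
ft_force: [0.8, -0.3, -2.7]
grip_width: 0.0165
```

```bash
python3 z.py d '[.60,.16,.06]'
```

```text
t 4.9833 p [0.611  0.158  0.1217] w 0.0165 F [ 0.76 -0.3  -2.7 ] q [ 0.28  0.49 -0.17  0.65 -0.06  0.24]
[[-0.028  1.     0.001]
 [ 0.964  0.027  0.264]
 [ 0.264  0.008 -0.964]]
side off 275 189 s 5.0 grasp pt zoom [229. 267.]
top off 271 211 s 6.875 grasp pt zoom [278. 217.]
```

View pics/sidedz.png

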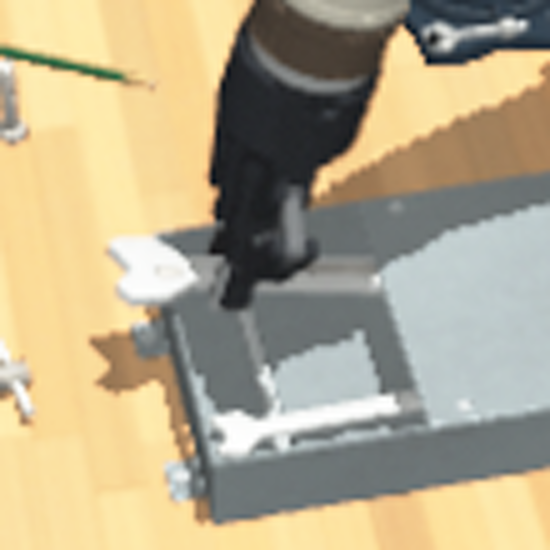

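```bash
python3 - <<'E'
from h import *
d=np.load('pics/top0.npy')
for u,v in [(312,208),(322,207),(308,200),(308,190),(320,184),(369,187)]: print(u,v,atd('top',[(u,v)],[d[v,u]]).round(3))
E
```

```text
312 208 [[0.744 0.158 0.022]]
322 207 [[ 0.755  0.127 -0.009]]
308 200 [[0.772 0.171 0.017]]
308 190 [[0.804 0.171 0.02 ]]
320 184 [[0.822 0.133 0.025]]
369 187 [[ 0.812 -0.023  0.024]]
```

{"name": "drive_tool", "arguments": {
  "steps": [0,0.008,0,0,0,0,1,0,0.008,0,0,0,0,1,0,0.008,0,0,0,0,1,0,0.008,-0.001,0,0,0,1,0,0.008,-0.001,0,0,0,1,0,0.008,-0.002,0,0,0,1,0,0,0,0,0,0,1,0,0,0,0,0,0,1]
}}

```text
clock: 5.75
eef_pos: [0.6536, 0.1592, 0.1369]
tool_rot: [0.691, 0.711, 0.094, 0.091]
ft_force: [-0.1, -0.4, -2.5]
grip_width: 0.0169
```

```bash
python3 z.py e '[.60,.16,.06]'
```

```text
t 5.75 p [0.6536 0.1592 0.1369] w 0.0169 F [-0.12 -0.42 -2.52] q [ 0.26  0.54 -0.03  0.74 -0.06  0.22]
[[-0.029  1.     0.   ]
 [ 0.965  0.028  0.261]
 [ 0.26   0.008 -0.965]]
side off 275 189 s 5.0 grasp pt zoom [150. 260.]
top off 271 211 s 6.875 grasp pt zoom [275. 116.]
```

View pics/sideez.png

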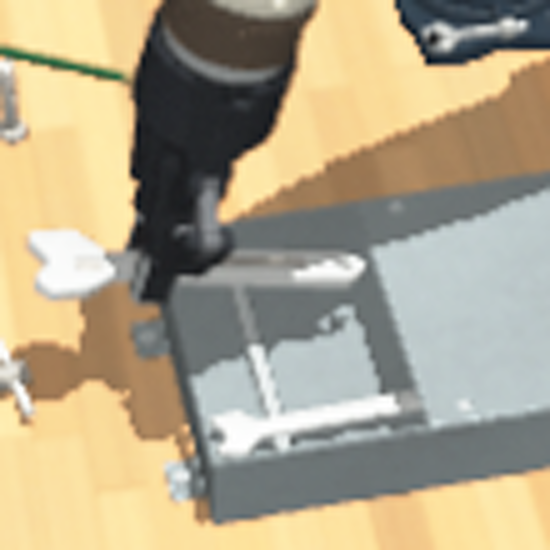

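{"name": "drive_tool", "arguments": {
  "steps": [0,0.006,0,0,0,0,1,0,0.004,-0.006,0,0,0,1,0,0.004,-0.012,0,0,0,1,0,0.004,-0.016,0,0,0,1,0,0.004,-0.016,0,0,0,1,0,0.004,-0.016,0,0,0,1,0,0.004,-0.016,0,0,0,1,0,0.004,-0.016,0,0,0,1]
}}

```text
clock: 6.52
eef_pos: [0.6603, 0.1593, 0.2414]
tool_rot: [0.691, 0.711, 0.094, 0.091]
ft_force: [-0.2, 0.3, -2.7]
grip_width: 0.0167
```

{"name": "drive_tool", "arguments": {
  "steps": [0,0.002,-0.01,0,0,0,1,0,0.001,-0.004,0,0,0,1,0,0,0,0,0,0,1,0,0,0,0,0,0,1,0,0,0,0,0,0,1,0,0,0,0,0,0,1]
}}

```text
clock: 7.02
eef_pos: [0.6588, 0.1591, 0.2525]
tool_rot: [0.691, 0.711, 0.093, 0.09]
ft_force: [0.2, 1.1, -3.6]
grip_width: 0.0168
```

```bash
python3 z.py f '[.62,.16,.12]'
```

```text
t 7.0167 p [0.6588 0.1591 0.2525] w 0.0168 F [ 0.23  1.11 -3.61] q [ 0.26  0.46  0.16  1.01 -0.06  0.22]
[[-0.029  1.    -0.001]
 [ 0.966  0.028  0.257]
 [ 0.257  0.007 -0.966]]
side off 267 174 s 5.0 grasp pt zoom [174. 180.]
top off 270 201 s 6.875 grasp pt zoom [276. 117.]
```

View pics/sidef.png

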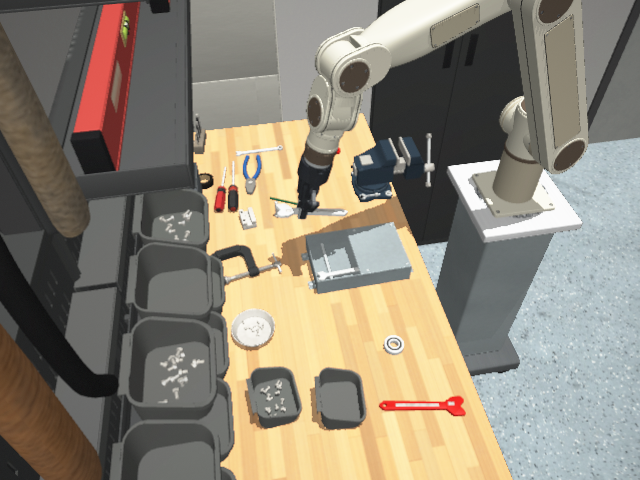

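View pics/sidefz.png

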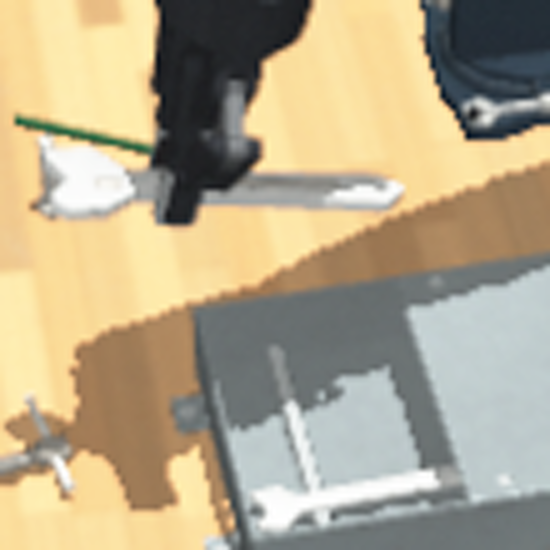

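```bash
python3 - <<'E'
from h import *
d=np.load('pics/sidef.npy')
for u,v in [(345,212),(343,212),(338,212),(325,211),(283,210),(280,212)]: print(u,v,atd('side',[(u,v)],[d[v,u]]).round(3))
o,R=st(); print(np.abs(o['joint_vel']).max())
E
```

```text
345 212 [[0.562 0.158 0.172]]
343 212 [[0.568 0.162 0.177]]
338 212 [[0.581 0.161 0.178]]
325 211 [[0.614 0.157 0.184]]
283 210 [[0.719 0.165 0.213]]
280 212 [[0.728 0.172 0.215]]
t 7.1167 p [0.659  0.1592 0.2529] w 0.0166 F [-0.22 -0.28 -3.15] q [ 0.26  0.46  0.16  1.01 -0.06  0.22]
[[-0.029  1.    -0.   ]
 [ 0.966  0.028  0.257]
 [ 0.257  0.007 -0.966]]
0.006601489920289398
```

```bash
python3 -c "
from workcell import job_done
print(job_done())"
```

```text
the job is handed in; nothing more can be done
None
```

The wrench is out of the tray and held still in the gripper, and I handed the job in at about 7.1 s of the 32 s allowed. `job_done` reports no verdict, so these are my own last checks.

**What I did:** I gripped the wrench by its shank between the ribs and tilted its head up about 15° with the handle still under the cover. Then I drew it out along its own axis over the end wall and lifted it clear.

**Diagonal stage:** from the arm's pose, part-way out, I estimate the head was about 85 mm high while the handle's end was about 35 mm high and still under the cover.

**Last checks before handing in:**
- **Height:** side-camera depth put the tail at about 0.17 m and the head at about 0.21 m above the worktop, so the lowest end is roughly 12 cm above the tray's top edge.
- **Stillness and contact:** joint speeds were under 0.01 rad/s. The wrist force was about 3 N, which is just the wrench's weight, so nothing suggests it was touching the tray.
- **Spanner, block and bearing:** the side picture showed the spanner still on its rib, and the bearing where it was. I took a small metal part near the back to be the block; it looked unmoved, but I did not measure it.

**Disagreements:**
- The gripper reads 16.7 mm on a shank given as 18 mm wide. The reading stayed steady throughout, and the pictures show the wrench firmly held.
- The two cameras disagreed by up to about 4 mm on where the wrench lay, which the grip tolerated.

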